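Hold the freshly painted tool chest lid open with a bar through its ring

ROBOT

A 6-joint arm with a two-finger parallel gripper is mounted at the origin on the work surface. World frame = base frame: x ahead of the robot, y to its left, z up, the work surface at z = 0. Lengths are in m, angles in rad, forces in N, time in s.
With the tool pointing down it reaches from about 0.25 to 0.725 m from the base axis. Payload 4 kg.
Tool frame: the origin (TCP) lies between the finger pads; the fingertips stand 25 mm ahead of it and the grasp point (between the pads) lies 6 mm ahead of it; z points along the fingers, y is the line along which they close (so a half turn about z gives the same grasp; the last joint's range is limited). The gripper opens to 85 mm and grips with 20 to 120 N. Pads are 22 mm wide; open, the fingers measure 114 mm over their backs; the gripper's body (76 mm by 85 mm) begins 54 mm behind the grasp point. The pads swing forward as they close: fully open they stand 13 mm farther back than shut.
Start: joints at [1.181, 0.241, 0.005, 1.335, 0, 1.571], TCP at [0.19, 0.462, 0.256] pointing down, gripper open.
Joint ranges: [-2.72, 2.72], [-1.05, 1.87], [-1.09, 1.28], [-1.99, 2.15], [-1.42, 1.44], [-3.14, 3.14]. Speed limits (rad/s): [2.79, 2.79, 3.14, 3.14, 3.14, 3.14].

INTERFACE

Orientations are given as a unit quaternion [x, y, z, w].
In Python, from workcell import bot gives the robot as it stands. The module is installed in compiled form; this text tells all that it offers.
- The arm moves only by the shell command python3 -m pendant 'ROWS'. ROWS is JSON, one flat list of numbers, 7 for each row, row after row: the shift along the tool's x, y, z normalised to -1 to 1, where 1 is 0.5 m, then the turn, a rotation vector about the tool's x, y, z normalised to -1 to 1, where 1 is 180 degrees, then the opening, from 0 (shut) to 1 (fully open). In form: [tx, ty, tz, ax, ay, az, fingers, tx, ty, tz, ax, ay, az, fingers, ...]. A call has exactly 10 rows; each row is the pose to reach, as a shift and turn from the pose commanded when the call began, along the tool's axes at that moment, turning the shorter way round; what a row does not reach only later rows make up. A row lasts 1/12 s, in which the tool goes at most 41.7 mm and 7.16 degrees, less where a joint would pass 70% of its speed; a pose out of reach is approached as far as the arm can. A call with a number of a shift or a turn outside -1 to 1 is refused whole. A call with a gripper value outside its range is refused whole. The fingers move at their own pace and stop on an object; the grip force is fixed at half the most. Time passes only in rows, so rows that repeat a pose let the fingers close, or fill a call up. It gives the time, the measured TCP pose, the force, the opening and the grip force at its end, in the units of the state.
- bot.get_obs(): the state, without advancing time (a new reading comes with each control period).
- bot.camera(name): name is "side" or "top" or "wrist"; returns a dict with "pixels" (420x560x3 uint8, red, green, blue), "mtx" (3x3 intrinsics, pixels), "cam_to_world" (4x4, takes a point from camera to world coordinates); the wrist camera has in their place "hand_eye" (4x4, takes a point from camera to tool coordinates, whose origin is the TCP and whose axes are the flange's). Camera axes: x right, y up, looking along -z (the intrinsics and any distortion apply to the point x, -y, -z); pixel columns grow to the right and rows downward; lengths in m; the calibration is good to about 2 mm. A picture is of the moment at which its call begins: read the wrist's pose just before it. There is no depth.
- bot.job_done(): hands the job in; it is judged then, once.
The state is a dict: "clock": time; "joint_pos": joint angles; "joint_vel": joint speeds; "tau": joint torques, N m; "eef_pos": TCP position; "tool_rot": TCP orientation; "ft_force": force on the tool from outside, world axes, zero at the start; "ft_torque": the same for the moment, N m; "grip_width": finger opening in m; "grasp_force": force on a finger pad.
Only numpy, scipy, OpenCV 4.12 (cv2) and the standard library are available. Lean on these libraries where they do the work, as an engineer would, in place of code of your own. Each camera call takes 0.05 s, during which the arm holds its last target. There are 200 camera calls.

TASK

The red tool chest's lid is freshly painted and must not be touched by the gripper or arm: take the yellow-handled bar, slip its steel rod through the blue padlock ring at the lid's right front corner, and only then raise the lid by the ring until it stands open at 40 degrees. Finish while holding it still there, the bar gripped by its handle and the rod through the ring (the lid falls shut if you let go), and leave the other things on the bench where they are.

Things in the scene. Friction and masses are not known exactly. Their poses are not given: they have to be found in the camera images.
- lid (a joint): angle of the chest's lid about its hinge: 0 = shut, level; grows as its front edge (towards the robot) rises; 40 degrees = 0.698. The hinge runs along the chest's far long edge and is almost frictionless: the lid falls shut by itself. About 0.45 kg (0.3 to 0.65), some 1.4 to 3 N to lift at the ring
- panel: the freshly painted red lid with its ring: 210 mm deep (x), 312 wide (y), 6 thick, ribs to 8 mm above the hinge line, rim folded 20 mm down. Origin on the hinge line at mid width, 110 mm above the bench; x points from front edge (x = -209 mm) to hinge, y along the hinge to the left, z up out of the lid. The chest under it is fixed, 200 x 300 mm, 110 mm tall
- ring (a point): centre of the hole of the blue padlock ring, 19 mm ahead of the lid's front edge, 21 mm in from its right (-y) end, 228 mm from the hinge, 110 mm above the bench when shut. Axes as the lid's; the hole's axis is y. Hole 22 mm across, wire 6 mm, ring 34 mm outside. The space right of the ring and in front of the lid is free
- hinge (a point): fixed point on the hinge line of the chest level with the ring; y axis along the hinge to the left, x axis away from the robot. The ring moves on a 228 mm circle about it
- bar: lining-up bar, loose, lying on the bench on its handle: yellow square handle 110 mm long (x), 22 mm wide (y), 26 mm tall (z), with a black band at its rear end, and a straight round steel rod 8 mm in diameter sticking 90 mm out of its front, round-ended. 0.16 kg. Origin under the handle's middle, x towards the rod's tip, z up
- bar_grip (a point): point on the handle's centre line, 20 mm behind its front end, 13 mm above its underside: near the balance point, a good place to grip across the 22 mm width; axes as the bar's
- bar_tip (a point): end of the steel rod, on its centre line, 110 mm ahead of bar_grip and at the same height (13 mm); axes as the bar's
- spray_can: bystander: spray can 64 mm in diameter, 170 mm tall, upright; origin under its centre
- glue_bottle: bystander: white bottle with blue cap, 56 mm in diameter, 130 mm tall, upright; origin under its centre
- hammer: bystander: hammer lying on the bench, about 260 mm long; origin near mid length, on its underside
- screwdriver: bystander: orange-handled screwdriver lying on the bench, about 200 mm long; origin near mid length
- drill: bystander: red and black cordless drill lying on its side, about 190 x 170 mm, 55 mm high; origin under the rear of its body
- valve_block: bystander: aluminium valve block 60 x 45 mm with four steel studs, 68 mm tall; origin under its centre
Mind the look-alikes: they are no part of the job. Of the things that look like the bar, take the one that is farthest to the robot's right at the start.

How it is judged:
By the outcome, as a careful person would: the job done as asked, in the order asked, and still so for the second after the job is handed in, while the arm keeps its last pose, push and grip.
It also fails if it takes over 51 s, if anything falls off the work surface, if the arm or the gripper's body presses on something with over 40 N, if the wrist force passes 120 N, or if a joint passes its speed limit or range.

## Working session

There is one attempt and no reset: what is moved stays moved. The work goes in short steps, Python scripts to look and compute and a shell command to move; the robot and the scene stay as the last step left them, time stands still between calls to the robot, and variables do not carry over. Pictures are saved under pics/ and viewed, at most 10 in all, crops included, and the job is handed in when it is done.

```bash
mkdir -p pics; cat > h.py <<'E'
import numpy as np, cv2
from workcell import bot
from scipy.spatial.transform import Rotation as R
def snap(n,f):
    o=bot.get_obs(); c=bot.camera(n); cv2.imwrite('pics/'+f+'.png',c['pixels'][:,:,::-1])
    T=c.get('cam_to_world')
    if T is None:
        W=np.eye(4); W[:3,:3]=R.from_quat(o['tool_rot']).as_matrix(); W[:3,3]=o['eef_pos']; T=W@np.array(c['hand_eye'])
    np.savez('pics/'+f+'.npz',K=c['mtx'],T=T)
    return {k:c[k] for k in c if k!='pixels'}
def ray(f,u,v):
    d=np.load('pics/'+f+'.npz');K,T=d['K'],d['T']
    r=T[:3,:3]@np.array([(u-K[0,2])/K[0,0],-(v-K[1,2])/K[1,1],-1]); return T[:3,3],r
def atz(f,u,v,z):
    p,r=ray(f,u,v); return p+r*(z-p[2])/r[2]
def proj(f,P):
    d=np.load('pics/'+f+'.npz');K,T=d['K'],d['T']
    q=np.linalg.inv(T)@np.append(P,1); return np.array([K[0,2]+K[0,0]*q[0]/-q[2],K[1,2]-K[1,1]*q[1]/-q[2]])
def tri(a,b):
    (p,r),(q,s)=ray(*a),ray(*b); t=np.linalg.lstsq(np.c_[r,-s],q-p,rcond=None)[0]
    A=p+r*t[0];B=q+s*t[1]; return (A+B)/2,np.linalg.norm(A-B)
E
python3 - <<'E'
from h import *
print(snap('top','top1'),snap('side','side1')); print(bot.get_obs())
E
```

```text
{'mtx': array([[510.82252152,   0.        , 283.2479099 ],
       [  0.        , 510.82252152, 206.22165855],
       [  0.        ,   0.        ,   1.        ]]), 'cam_to_world': array([[-0.02524392,  0.98964487, -0.14130032,  0.36420443],
       [-0.99965978, -0.02591774, -0.00293012,  0.00960935],
       [-0.00656196,  0.14117828,  0.98996244,  1.68781863],
       [ 0.        ,  0.        ,  0.        ,  1.        ]])} {'mtx': array([[453.5912714 ,   0.        , 272.51558873],
       [  0.        , 453.5912714 , 207.66199967],
       [  0.        ,   0.        ,   1.        ]]), 'cam_to_world': array([[ 0.99972238,  0.01708955, -0.01622038,  0.55080225],
       [-0.02259098,  0.49966943, -0.86592154, -1.15480088],
       [-0.00669338,  0.86604758,  0.49991679,  0.78927489],
       [ 0.        ,  0.        ,  0.        ,  1.        ]])}
{'clock': 0.1, 'joint_pos': array([1.18097837e+00, 2.41376354e-01, 3.88348771e-03, 1.33522462e+00,
       2.35383424e-05, 1.57079057e+00]), 'joint_vel': array([-0.00035096, -0.00180143,  0.00260913,  0.00012889, -0.00159898,
       -0.00070036]), 'tau': array([-7.43906894e-04, -3.73137724e+01,  2.53010505e+01,  1.08134549e-02,
       -8.32960768e-05,  1.33496354e-05]), 'eef_pos': array([0.18980783, 0.46201426, 0.25549198]), 'tool_rot': array([ 1.93674334e-01,  9.81065405e-01, -9.40109764e-04, -1.97591118e-04]), 'ft_force': array([ 0.12209675, -0.49963345,  0.0046109 ]), 'ft_torque': array([-0.00053588, -0.01906234, -0.02818769]), 'grasp_force': 0.0, 'grip_width': 0.08518828584421993}
```

View pics/top1.png

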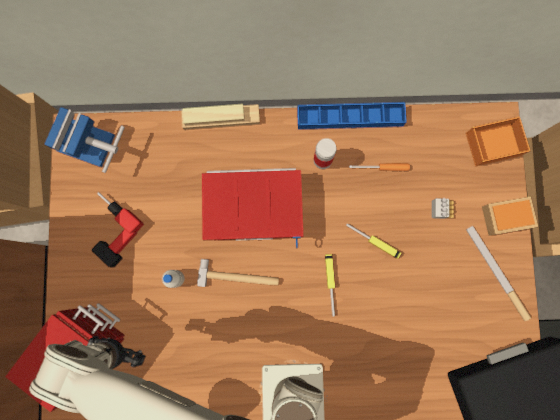

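View pics/side1.png

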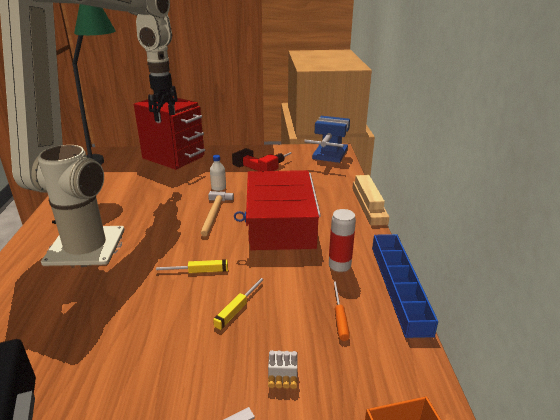

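Two look-alikes (yellow handle, black band, steel rod). A is at top (331,272), side (208,267). B is at top (385,247), side (235,310). Larger column in the top view means −y, the robot's right, so B is the one. The blue ring is at top (297,242), side (240,216). I'll confirm in an enlarged crop and measure.

```bash
python3 - <<'E'
from h import *
a=cv2.imread('pics/top1.png')[215:325,285:415]; b=cv2.imread('pics/side1.png')[190:340,150:290]
cv2.imwrite('pics/crop.png',np.hstack([cv2.resize(a,(400,338),interpolation=2),cv2.resize(b,(315,338),interpolation=2)]))
I=cv2.imread('pics/top1.png');hsv=cv2.cvtColor(I,cv2.COLOR_BGR2HSV)
m=cv2.inRange(hsv,(22,150,100),(35,255,255)); n,l,s,c=cv2.connectedComponentsWithStats(m)
for i in range(1,n):
    if s[i,4]>40:
        ys,xs=np.where(l==i); print(s[i],c[i],cv2.minAreaRect(np.c_[xs,ys].astype(np.float32)), atz('top1',*c[i],.024))
print('tipB',atz('top1',347,225,.013),'tipA',atz('top1',334,314,.013),'rearB',atz('top1',401,255,.02))
print('ring',tri(('top1',297,242),('side1',240,216)),atz('top1',297,242,.11))
for p in [(203,172),(301,170),(303,239),(203,240)]: print(atz('top1',*p,.114))
E
```

```text
tipB [ 0.53533932 -0.19365741  0.013     ] tipA [ 0.24929024 -0.13962287  0.013     ] rearB [ 0.43221496 -0.36385104  0.02      ]
ring (array([ 0.47703063, -0.02529973,  0.11106983]), np.float64(0.0007997493721505668)) [ 0.47670827 -0.02536503  0.11      ]
[0.70414805 0.26386277 0.114     ]
[ 0.70234845 -0.04441703  0.114     ]
[ 0.48519429 -0.04403516  0.114     ]
[0.49005317 0.26451549 0.114     ]
```

View pics/crop.png

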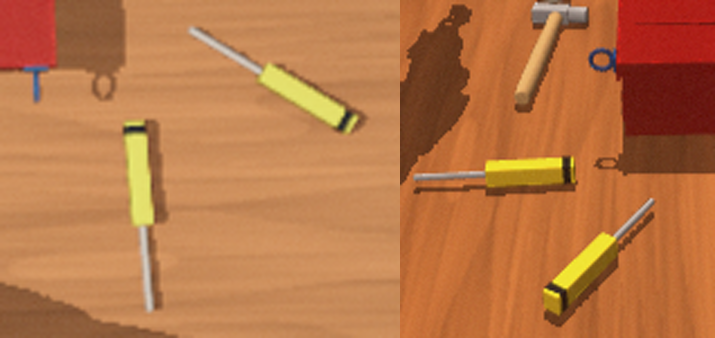

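B (crop right/top, handle top-view (371..401, 238..255), rod tip (347,224)) is the rightmost look-alike, and its 199 mm length matches. The ring at (0.477, −0.025, 0.111) has the expected height and inset. I'll compute the hover over B.

```bash
cat >> h.py <<'E'
def delta(p,q):  # p target TCP, q: yaw in deg of tool y (tool down) or Rotation
    o=bot.get_obs(); C=R.from_quat(o['tool_rot'])
    if not isinstance(q,R):
        a=np.radians(q); y=np.array([np.cos(a),np.sin(a),0]); z=np.array([0,0,-1.]); q=R.from_matrix(np.c_[np.cross(y,z),y,z])
    print('shift',np.round(C.inv().apply(np.array(p)-o['eef_pos'])/.5,4),'turn',np.round((C.inv()*q).as_rotvec()/np.pi,4),'from',o['eef_pos'].round(4),'t',round(o['clock'],2))
E
python3 - <<'E'
from h import *
t=atz('top1',346.8,224.6,.013); f=atz('top1',371.1,237.8,.026); r=atz('top1',401,255.2,.02)
print(t,f,r); d=(t-r)[:2]; print(np.linalg.norm(d),np.degrees(np.arctan2(d[1],d[0])))
print(tri(('top1',346.8,224.6),('side1',150+652/2.25,190+200/2.253)))
d=d/np.linalg.norm(d); g=(t[:2]-.11*d+r[:2]+.09*d)/2; print('grip',g)
delta([*g,.2],-31.2)
E
```

```text
[ 0.53667867 -0.19305639  0.013     ] [ 0.49016051 -0.26861432  0.026     ] [ 0.43156821 -0.36381366  0.02      ]
0.20051496883455486 58.3854255007657
(array([ 0.74065309, -0.26439347,  0.0924707 ]), np.float64(0.44983540599896754))
grip [ 0.47888141 -0.28695096]
shift [-1.104  -1.1656  0.1132] turn [-5.000e-04  5.000e-04  5.493e-01] from [0.1898 0.462  0.2555] t 0.1
```

```bash
python3 -m pendant '[-0.55,-0.58,0.03,0,0,0.275,1,-0.55,-0.58,0.03,0,0,0.275,1,-0.55,-0.58,0.03,0,0,0.275,1,-0.55,-0.58,0.03,0,0,0.275,1,-0.55,-0.58,0.03,0,0,0.275,1,-0.55,-0.58,0.03,0,0,0.275,1,-0.55,-0.58,0.03,0,0,0.275,1,-0.55,-0.58,0.03,0,0,0.275,1,-0.55,-0.58,0.03,0,0,0.275,1,-0.55,-0.58,0.03,0,0,0.275,1]'; python3 -c "
from h import *
delta([.479,-.287,.2],-31.6)"
```

```text
clock: 0.93
eef_pos: [0.3343, 0.0867, 0.2411]
tool_rot: [0.588, 0.809, -0.0, 0.0]
ft_force: [0.4, 0.2, -0.1]
grip_width: 0.0854
grasp_force: 0.0
shift [-0.8001  0.0441  0.0829] turn [0.     0.0003 0.2756] from [0.3343 0.0867 0.2411] t 0.93
```

```bash
python3 -m pendant '[-0.8,0.045,0.083,0,0,0.276,1,-0.8,0.045,0.083,0,0,0.276,1,-0.8,0.045,0.083,0,0,0.276,1,-0.8,0.045,0.083,0,0,0.276,1,-0.8,0.045,0.083,0,0,0.276,1,-0.8,0.045,0.083,0,0,0.276,1,-0.8,0.045,0.083,0,0,0.276,1,-0.8,0.045,0.083,0,0,0.276,1,-0.8,0.045,0.083,0,0,0.276,1,-0.8,0.045,0.083,0,0,0.276,1]'; python3 -c "
from h import *
delta([.479,-.287,.2],-31.6)
snap('wrist','w1')
for P in ([.479,-.287,.026],[.5367,-.193,.013],[.4902,-.2686,.026]): print(proj('w1',P))"
```

```text
clock: 1.77
eef_pos: [0.4806, -0.2868, 0.1985]
tool_rot: [0.873, 0.487, -0.0, 0.0]
ft_force: [1.1, -0.1, 0.2]
grip_width: 0.0857
grasp_force: 0.0
shift [-0.0021 -0.0025 -0.0029] turn [-0.0001  0.0002 -0.0003] from [ 0.4806 -0.2868  0.1985] t 1.77
[278.51965146 190.20406971]
[278.12733824  60.93215147]
[278.34844165 167.07975347]
```

View pics/w1.png

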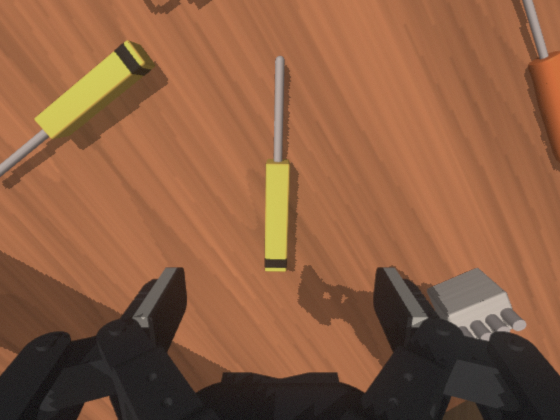

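The wrist view shows the bar nearly aligned: tip (280,57), handle front top edge (278,163), rear (276,270). I'll refine from this.

```bash
python3 - <<'E'
from h import *
t=atz('w1',280,57,.013); f=atz('w1',278.3,163,.026); r=atz('w1',276,258,.026)
r=atz('w1',276.3,271,.022)
d=(t-r)[:2];L=np.linalg.norm(d);d/=L; print(t,f,r,L,np.degrees(np.arctan2(d[1],d[0])),np.linalg.norm((t-f)[:2]))
g=t[:2]-.11*d; print('grip',g, f[:2]-.02*d)
delta([*g,.027],np.degrees(np.arctan2(d[1],d[0]))-90)
E
```

```text
[ 0.53965887 -0.19123026  0.013     ] [ 0.49210977 -0.26543119  0.026     ] [ 0.43180413 -0.35901163  0.022     ] 0.19945734447341804 57.26591328472217 0.08812884557347533
grip [ 0.48017738 -0.28376108] [ 0.48129496 -0.28225497]
shift [ 0.01   -0.0106  0.3413] turn [0.0007 0.0008 0.0052] from [ 0.482  -0.2902  0.1976] t 1.82
```

```bash
python3 -m pendant '[0.006,-0.008,0.1,0,0,0.005,1,0.006,-0.008,0.2,0,0,0.005,1,0.006,-0.008,0.2,0,0,0.005,1,0.006,-0.008,0.2,0,0,0.005,1,0.006,-0.008,0.2,0,0,0.005,1,0.006,-0.008,0.2,0,0,0.005,1,0.006,-0.008,0.2,0,0,0.005,1,0.006,-0.008,0.2,0,0,0.005,1,0.006,-0.008,0.2,0,0,0.005,1,0.006,-0.008,0.2,0,0,0.005,1]'; python3 - <<'E'
from h import *
delta([.4804,-.2835,.027],-32.7)
snap('wrist','w2')
I=cv2.imread('pics/w2.png');hsv=cv2.cvtColor(I,cv2.COLOR_BGR2HSV)
m=cv2.inRange(hsv,(22,150,60),(35,255,255)); n,l,s,c=cv2.connectedComponentsWithStats(m)
for i in range(1,n):
    if s[i,4]>200: print(s[i],c[i])
print(proj('w2',[.4921,-.2654,.026]))
delta([.4804,-.2835,.027],-32.7)
E
```

```text
clock: 2.65
eef_pos: [0.479, -0.2789, 0.101]
tool_rot: [0.876, 0.482, 0.001, 0.001]
ft_force: [0.4, 0.4, 0.0]
grip_width: 0.0852
grasp_force: 0.0
shift [-0.0062  0.0069  0.148 ] turn [ 0.0007 -0.      0.0016] from [ 0.479  -0.2789  0.101 ] t 2.65
[285.90828887 203.12882561]
shift [-0.0062  0.0074  0.1474] turn [ 0.0005 -0.      0.0016] from [ 0.4788 -0.2789  0.1007] t 2.7
```

View pics/w2.png

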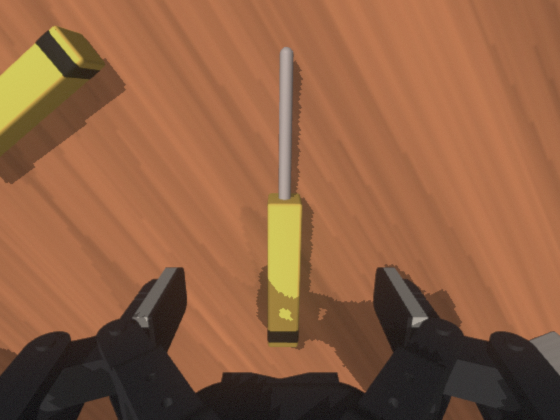

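```bash
python3 - <<'E'
from h import *
hsv=cv2.cvtColor(cv2.imread('pics/w2.png'),cv2.COLOR_BGR2HSV)
m=cv2.inRange(hsv,(20,120,90),(40,255,255)); print(m.sum()/255); 
for v in range(170,340,20):
    x=np.where(m[v,200:360])[0]
    if len(x): print(v,200+x.min(),200+x.max(), atz('w2',200+(x.min()+x.max())/2,v,.026).round(4))
E
```

```text
10180.0
210 268 301 [ 0.489  -0.2687  0.026 ]
230 268 300 [ 0.4816 -0.2799  0.026 ]
250 268 300 [ 0.4741 -0.2918  0.026 ]
270 268 299 [ 0.466 -0.304  0.026]
290 268 298 [ 0.4576 -0.3167  0.026 ]
310 268 298 [ 0.4491 -0.3302  0.026 ]
330 269 297 [ 0.4402 -0.3443  0.026 ]
```

The bar lies straight in the tool frame (handle columns 268–300, front edge at row 198). Descend in this call, then close.

```bash
python3 -m pendant '[0,0.006,0.07,0,0,0.0016,0.7,0,0.006,0.11,0,0,0.0016,0.6,0,0.006,0.13,0,0,0.0016,0.6,0,0.006,0.146,0,0,0.0016,0.6,0,0.006,0.146,0,0,0.0016,0.6,0,0.006,0.146,0,0,0.0016,0.6,0,0.006,0.146,0,0,0.0016,0.6,0,0.006,0.146,0,0,0.0016,0.6,0,0.006,0.146,0,0,0.0016,0.6,0,0.006,0.146,0,0,0.0016,0.6]'; python3 -c "
from h import *
delta([.4815,-.281,.027],-32.75)"
```

```text
clock: 3.53
eef_pos: [0.4815, -0.2805, 0.0276]
tool_rot: [0.878, 0.479, 0.0, 0.001]
ft_force: [0.1, 0.3, 0.4]
grip_width: 0.0509
grasp_force: 0.0
shift [-0.0007  0.0006  0.0013] turn [ 0.0005 -0.      0.0003] from [ 0.4815 -0.2805  0.0276] t 3.53
```

```bash
python3 -m pendant '[0,0,0.001,0,0,0,0,0,0,0.001,0,0,0,0,0,0,0.001,0,0,0,0,0,0,0.001,0,0,0,0,0,0,0.001,0,0,0,0,0,0,0.001,0,0,0,0,0,0,0.001,0,0,0,0,0,0,0.001,0,0,0,0,0,0,0.001,0,0,0,0,0,0,0.001,0,0,0,0]' && python3 -m pendant '[0,0,-0.05,0,0,0,0,0,0,-0.1,0,0,0,0,0,0,-0.16,0,0,0,0,0,0,-0.2,0,0,0,0,0,0,-0.2,0,0,0,0,0,0,-0.2,0,0,0,0,0,0,-0.2,0,0,0,0,0,0,-0.2,0,0,0,0,0,0,-0.2,0,0,0,0,0,0,-0.2,0,0,0,0]'; python3 - <<'E'
from h import *
snap('wrist','w3')
delta([.477,-.17,.127],0)
E
```

```text
clock: 4.37
eef_pos: [0.4812, -0.2804, 0.0267]
tool_rot: [0.878, 0.479, 0.0, 0.0]
ft_force: [-0.3, -0.1, 4.8]
grip_width: 0.0208
grasp_force: 59.5
clock: 5.2
eef_pos: [0.4801, -0.2798, 0.1247]
tool_rot: [0.878, 0.479, -0.001, -0.001]
ft_force: [0.4, 0.3, -1.7]
grip_width: 0.0211
grasp_force: 59.1
shift [ 0.1814 -0.1244 -0.0036] turn [-0.0007 -0.0002 -0.1817] from [ 0.4803 -0.2799  0.1251] t 5.25
```

View pics/w3.png

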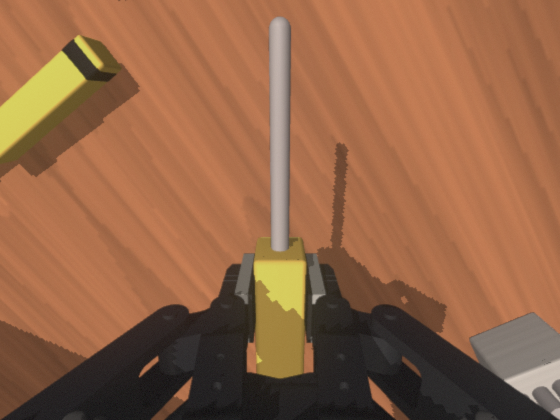

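Gripped squarely: the rod runs along column 280 with the tip at row 20. Next is the pre-insertion pose right of the ring.

```bash
python3 -m pendant '[0.04,-0.03,0,0,0,-0.036,0,0.08,-0.06,0,0,0,-0.075,0,0.12,-0.09,0,0,0,-0.11,0,0.15,-0.11,0,0,0,-0.15,0,0.165,-0.135,0,0,0,-0.182,0,0.165,-0.135,0,0,0,-0.182,0,0.165,-0.135,0,0,0,-0.182,0,0.165,-0.135,0,0,0,-0.182,0,0.165,-0.135,0,0,0,-0.182,0,0.165,-0.135,0,0,0,-0.182,0]'; python3 - <<'E'
from h import *
# rod in tool frame from w3
d=np.load('pics/w3.npz'); 
c=snap('wrist','w4'); T=np.array(c['hand_eye']);K=c['mtx']
for u,v in((280,17),(280,245)):
    r=T[:3,:3]@np.array([(u-K[0,2])/K[0,0],-(v-K[1,2])/K[1,1],-1]);p=T[:3,3]; print(p+r*(.0137-p[2])/r[2])
delta([.477,-.18,.1235],0)
for P in ([.477,-.0253,.11],[.477,-.022,.127]): print(proj('w4',P))
snap('side','s4'); print(proj('s4',[.477,-.0253,.11]))
w=cv2.imread('pics/w4.png'); s=cv2.imread('pics/s4.png')[170:290,180:330]
cv2.imwrite('pics/c4.png',np.hstack([cv2.resize(w,(400,300)),cv2.resize(s,(375,300),interpolation=2)]))
E
```

```text
clock: 6.08
eef_pos: [0.469, -0.1752, 0.1263]
tool_rot: [0.707, 0.707, -0.0, 0.0]
ft_force: [0.6, 0.5, -2.3]
grip_width: 0.021
grasp_force: 59.1
[1.07719907e-01 7.10169836e-05 1.37000000e-02]
[1.92424775e-02 6.65608702e-05 1.37000000e-02]
shift [-0.0097  0.0162  0.0055] turn [ 0.0001  0.0001 -0.0002] from [ 0.4689 -0.1751  0.1262] t 6.13
[ 304.36905409 -130.27650331]
[ 309.2365728  -187.53936827]
[239.86812821 216.33403206]
```

View pics/c4.png

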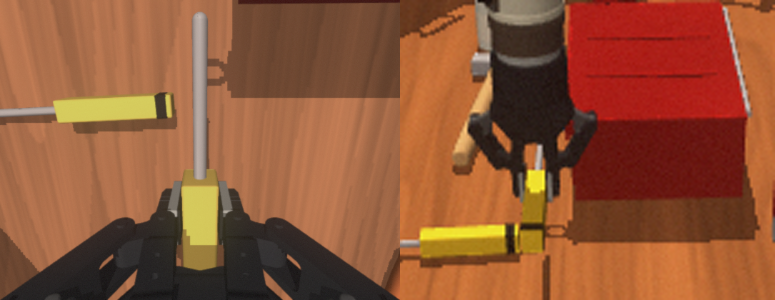

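Rod in tool frame: tip x=0.108, y=0, z≈0.014. Before inserting I'll refine the ring from its blue pixels in the first pictures.

```bash
python3 - <<'E'
from h import *
pts={}
for f,(u,v) in (('top1',(297,242)),('side1',(240,216))):
    I=cv2.imread(f'pics/{f}.png').astype(int); m=np.zeros(I.shape[:2],bool)
    m[v-14:v+15,u-14:u+15]=(I[...,0]-I[...,2]>25)[v-14:v+15,u-14:u+15]
    y,x=np.where(m); print(f,len(x),x.min(),x.max(),y.min(),y.max(),x.mean(),y.mean()); pts[f]=((x.min()+x.max())/2,(y.min()+y.max())/2)
    print(f,[round(float(k),1) for P in([.46,-.025,.11],[.494,-.025,.11],[.477,-.025,.127],[.477,-.025,.093]) for k in proj(f,P)])
print(tri(('top1',*pts['top1']),('side1',*pts['side1'])))
delta([.477,-.155,.1245],0)
E
```

```text
top1 18 293 299 237 246 296.1111111111111 240.22222222222223
top1 [297.0, 247.4, 296.7, 236.4, 297.0, 241.5, 296.8, 242.3]
side1 35 234 245 212 220 241.02857142857144 216.17142857142858
side1 [234.0, 216.4, 245.7, 216.2, 239.6, 211.2, 240.1, 221.3]
(array([ 0.4770781 , -0.02246615,  0.10962299]), np.float64(0.002570205379643497))
shift [0.0401 0.0163 0.0035] turn [ 0.      0.     -0.0001] from [ 0.4688 -0.175   0.1262] t 6.18
```

```bash
python3 -m pendant '[0,0.016,0.004,0,0,0,0,0,0.016,0.004,0,0,0,0,0,0.016,0.004,0,0,0,0,0.02,0.016,0.004,0,0,0,0,0.02,0.016,0.004,0,0,0,0,0.02,0.016,0.004,0,0,0,0,0.02,0.016,0.004,0,0,0,0,0.02,0.016,0.004,0,0,0,0,0.02,0.016,0.004,0,0,0,0,0.02,0.016,0.004,0,0,0,0]'; python3 - <<'E'
from h import *
c=snap('wrist','w5'); print(np.array(c['hand_eye'])[:3,3])
snap('top','t5'); delta([.477,-.103,.124],0)
w=cv2.imread('pics/w5.png'); s=cv2.imread('pics/t5.png')[190:290,255:375]
cv2.imwrite('pics/c5.png',np.hstack([cv2.resize(w,(400,300)),cv2.resize(s,(360,300),interpolation=2)]))
E
```

```text
clock: 7.02
eef_pos: [0.4767, -0.1644, 0.1244]
tool_rot: [0.707, 0.707, 0.0, 0.0]
ft_force: [-0.4, -0.2, -2.3]
grip_width: 0.0206
grasp_force: 59.2
[ 8.13218124e-02 -1.09870864e-04 -1.17040468e-01]
shift [0.1229 0.0007 0.0007] turn [0.     0.     0.0003] from [ 0.4767 -0.1645  0.1243] t 7.12
```

View pics/c5.png

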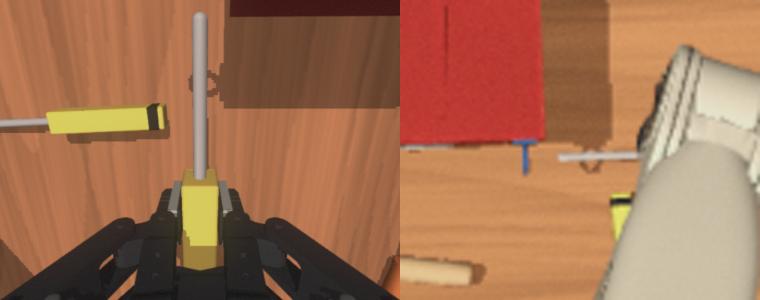

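The top view shows the rod (row 157) in line with the ring's middle (rows 140–174), tip about 35 mm short of it. Advance slowly.

```bash
python3 -m pendant '[0.01,0,0,0,0,0,0,0.02,0,0,0,0,0,0,0.03,0,0,0,0,0,0,0.04,0,0,0,0,0,0,0.05,0,0,0,0,0,0,0.06,0,0,0,0,0,0,0.07,0,0,0,0,0,0,0.08,0,0,0,0,0,0,0.085,0,0,0,0,0,0,0.085,0,0,0,0,0,0]'; python3 - <<'E'
from h import *
snap('wrist','w6');snap('top','t6'); snap('side','s6'); delta([.477,-.1,.124],0)
w=cv2.imread('pics/w6.png'); t=cv2.imread('pics/t6.png')[200:280,265:345]; s=cv2.imread('pics/s6.png')[180:260,200:280]
cv2.imwrite('pics/c6.png',np.hstack([cv2.resize(w,(320,240)),cv2.resize(t,(240,240),interpolation=2),cv2.resize(s,(240,240),interpolation=2)]))
E
```

```text
clock: 7.95
eef_pos: [0.4766, -0.1212, 0.1243]
tool_rot: [0.706, 0.708, 0.0, -0.0]
ft_force: [-0.7, 0.7, -2.4]
grip_width: 0.0212
grasp_force: 59.2
shift [0.0439 0.0006 0.0007] turn [0.     0.0001 0.0003] from [ 0.4767 -0.1219  0.1243] t 8.1
```

View pics/c6.png

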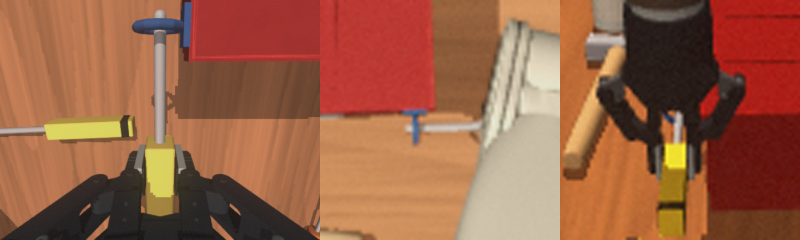

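In the wrist crop the rod goes through the ring: ring ellipse x 132–185 at row 26, rod at column 160 with the tip beyond it at row 12, no contact force. Insert 22 mm more, then lift along the circle.

```bash
python3 -m pendant '[0.01,0,0,0,0,0,0,0.02,0,0,0,0,0,0,0.03,0,0,0,0,0,0,0.037,0,0,0,0,0,0,0.042,0,0,0,0,0,0,0.042,0,0,0,0,0,0,0.042,0,0,0,0,0,0,0.042,0,0,0,0,0,0,0.042,0,0,0,0,0,0,0.042,0,0,0,0,0,0]' && python3 -m pendant '[0,0,-0.008,0,0,0,0,0,0.001,-0.016,0,0,0,0,0,0.002,-0.026,0,0,0,0,0,0.003,-0.038,0,0,0,0,0,0.004,-0.05,0,0,0,0,0,0.005,-0.062,0,0,0,0,0,0.007,-0.076,0,0,0,0,0,0.009,-0.093,0,0,0,0,0,0.009,-0.093,0,0,0,0,0,0.009,-0.093,0,0,0,0]'; python3 - <<'E'
from h import *
c=snap('wrist','w7');snap('side','s7'); snap('top','t7')
delta([.4817,-.1,.1705],0)
w=cv2.imread('pics/w7.png'); t=cv2.imread('pics/t7.png')[150:270,190:350]; s=cv2.imread('pics/s7.png')[120:260,180:340]
cv2.imwrite('pics/c7.png',np.vstack([np.hstack([cv2.resize(t,(400,300),interpolation=2),cv2.resize(s,(343,300),interpolation=2)]),np.hstack([cv2.resize(w,(400,300)),np.zeros((300,343,3),np.uint8)])]))
E
```

```text
clock: 8.93
eef_pos: [0.4767, -0.101, 0.1243]
tool_rot: [0.707, 0.707, -0.0, 0.0]
ft_force: [0.6, -0.1, -2.0]
grip_width: 0.0214
grasp_force: 59.2
clock: 9.77
eef_pos: [0.4817, -0.1011, 0.1716]
tool_rot: [0.707, 0.707, 0.0, 0.001]
ft_force: [0.8, -0.4, -5.6]
grip_width: 0.0205
grasp_force: 58.9
shift [0.0019 0.0012 0.0001] turn [-0.      0.0001  0.0003] from [ 0.4811 -0.101   0.1706] t 9.92
```

View pics/c7.png

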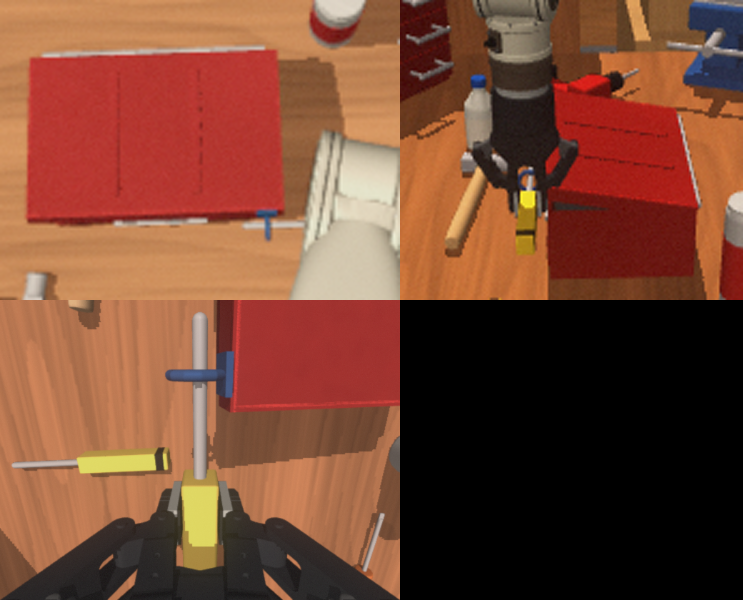

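The lid is up about 10° with the ring on the rod (top-left crop (267,222), wrist crop row 375), the bar has not slipped, and nothing else touches. Continue along the circle.

```bash
python3 -m pendant '[0,0.004,-0.017,0,0,0,0,0,0.01,-0.037,0,0,0,0,0,0.016,-0.057,0,0,0,0,0,0.023,-0.076,0,0,0,0,0,0.031,-0.094,0,0,0,0,0,0.039,-0.112,0,0,0,0,0,0.049,-0.13,0,0,0,0,0,0.059,-0.147,0,0,0,0,0,0.059,-0.147,0,0,0,0,0,0.059,-0.147,0,0,0,0]'; python3 - <<'E'
from h import *
delta([.5348,-.101,.2759],0)
E
```

```text
clock: 10.75
eef_pos: [0.5107, -0.1007, 0.2446]
tool_rot: [0.707, 0.708, 0.0, -0.0]
ft_force: [-0.4, 0.8, -4.6]
grip_width: 0.0209
grasp_force: 59.2
shift [-0.0007  0.0483 -0.0625] turn [ 0.     -0.      0.0004] from [ 0.5107 -0.1007  0.2446] t 10.75
```

```bash
python3 -m pendant '[0,0.005,-0.008,0,0,0,0,0,0.011,-0.016,0,0,0,0,0,0.017,-0.024,0,0,0,0,0,0.023,-0.032,0,0,0,0,0,0.03,-0.04,0,0,0,0,0,0.036,-0.048,0,0,0,0,0,0.042,-0.056,0,0,0,0,0,0.048,-0.0625,0,0,0,0,0,0.048,-0.0625,0,0,0,0,0,0.048,-0.0625,0,0,0,0]'; python3 - <<'E'
from h import *
delta([.5348,-.101,.2759],0)
c=snap('wrist','w8');snap('side','s8');snap('top','t8')
Th=np.array(c['hand_eye'])
# rod / handle in wrist view
I=cv2.imread('pics/w8.png').astype(int)
g=cv2.cvtColor(I.astype(np.uint8),cv2.COLOR_BGR2HSV)
print('w col280 sat', [(v,g[v,280].tolist()) for v in range(5,40,5)])
blue=lambda I:(I[...,0]-I[...,2]>25)
def bb(m): y,x=np.where(m); return (len(x),x.min(),x.max(),y.min(),y.max()) if len(x) else None
m=blue(I); m[250:]=0; print('wrist blue',bb(m))
t=cv2.imread('pics/t8.png').astype(int); m=np.zeros(t.shape[:2],bool); m[190:260,270:320]=blue(t)[190:260,270:320]; print('top blue',bb(m))
# expected left-front lid corner for angles
for a in (34,37,40,43):
    th=np.radians(a); X=np.array([np.cos(th),0,-np.sin(th)]);Z=np.array([np.sin(th),0,np.cos(th)]);H=np.array([.705,.110,.11])
    print(a,[proj(f,H-.209*X+np.array([0,s*.156,0])+.006*Z).round(1).tolist() for f in('top1','side1') for s in(1,-1)], 'ring',proj('t8',H-.228*X+[0,-.135,0]).round(1),proj('w8',H-.228*X+[0,-.135,0]).round(1))
# lid red front edge columns in top
hs=cv2.cvtColor(t.astype(np.uint8),cv2.COLOR_BGR2HSV); red=((hs[...,0]<6)|(hs[...,0]>174))&(hs[...,1]>180)&(hs[...,2]>90)
for u in (205,225,245,265): 
    v=np.where(red[150:260,u])[0]+150; print(u,v.min(),v.max(),t[v.max()-8:v.max()+6,u,2])
E
```

```text
clock: 11.58
eef_pos: [0.535, -0.1008, 0.2757]
tool_rot: [0.707, 0.707, 0.0, 0.0]
ft_force: [-1.9, 0.0, -3.3]
grip_width: 0.0211
grasp_force: 59.4
shift [-0.0004 -0.0004 -0.0003] turn [0.0002 0.     0.0003] from [ 0.535  -0.1008  0.2757] t 11.58
w col280 sat [(5, [1, 175, 149]), (10, [1, 176, 149]), (15, [2, 169, 151]), (20, [10, 30, 204]), (25, [10, 25, 215]), (30, [8, 27, 206]), (35, [9, 25, 206])]
wrist blue (2378, np.int64(223), np.int64(559), np.int64(73), np.int64(182))
top blue (36, np.int64(293), np.int64(300), np.int64(214), np.int64(224))
34 [[195.8, 221.2], [304.5, 218.4], [259.3, 139.4], [259.0, 181.7]] ring [297.4 225. ] [238.1 108.5]
37 [[195.2, 218.6], [304.5, 215.8], [261.2, 136.9], [261.3, 178.7]] ring [297.4 222.2] [251.6 109.4]
40 [[194.7, 215.8], [304.5, 212.9], [263.3, 134.5], [263.9, 175.9]] ring [297.4 219.3] [268.3 110.3]
43 [[194.2, 212.8], [304.5, 209.9], [265.5, 132.2], [266.6, 173.2]] ring [297.3 216.1] [288.7 111.3]
205 173 236 [174 173 173 174 175 174 174 180 182 166 199 200 203 199]
225 172 239 [131 130 131 150 175 140 144 183 111 159 200 199 201 198]
245 172 236 [180 178 179 179 180 183 190 172 107 146 185 204 186 201]
265 171 236 [134 131 131 131 154 190 178 112 139 195 186 183 204 201]
```

```bash
python3 - <<'E'
from h import *
I=cv2.imread('pics/w8.png').astype(int); m=(I[...,0]-I[...,2]>25)
for v in range(72,150,6):
    x=np.where(m[v,:400])[0]
    if len(x): print(v,x.min(),x.max(),len(x))
s=cv2.imread('pics/s8.png'); hs=cv2.cvtColor(s,cv2.COLOR_BGR2HSV); red=((hs[...,0]<6)|(hs[...,0]>174))&(hs[...,1]>150)
t=np.linspace(0,2*np.pi,90)
for a in (36,38,40,42,44):
    th=np.radians(a); X=np.array([np.cos(th),0,-np.sin(th)]);Z=np.array([np.sin(th),0,np.cos(th)]);C=np.array([.705,-.0245,.11])-.228*X
    q=np.array([proj('w8',C+.017*(np.cos(k)*X+np.sin(k)*Z)) for k in t]); print(a,'ring min col',q[:,0].min().round(1),'row',q[q[:,0].argmin(),1].round(1))
    print('  rightend side line', [proj('s8',np.array([.705,-.0455,.11])-d*X+.006*Z).round(1).tolist() for d in (.12,.06,0)],'top front',[proj('t8',np.array([.705,y,.11])-.209*X+.004*Z).round(1).tolist() for y in(.20,.1)])
for u in range(285,321,6):
    v=np.where(red[100:260,u])[0]+100; print('side',u,v.min(),s[v.min()-2:v.min()+100:4,u,2])
E
```

```text
78 291 315 25
84 291 315 25
90 291 315 25
96 291 315 25
102 224 314 91
108 229 314 76
114 291 314 24
120 291 314 24
126 291 314 24
132 300 314 15
36 ring min col 206.9 row 108.2
  rightend side line [[286.7, 196.1], [303.8, 206.7], [320.4, 217.1]] top front [[218.6, 219.4], [253.5, 218.5]]
38 ring min col 215.3 row 108.7
  rightend side line [[287.7, 195.0], [304.3, 206.3], [320.4, 217.2]] top front [[218.3, 217.6], [253.3, 216.7]]
40 ring min col 225.2 row 109.3
  rightend side line [[288.7, 194.0], [304.8, 205.8], [320.5, 217.2]] top front [[218.0, 215.7], [253.2, 214.8]]
42 ring min col 236.6 row 109.8
  rightend side line [[289.8, 193.0], [305.4, 205.3], [320.5, 217.2]] top front [[217.7, 213.7], [253.0, 212.8]]
44 ring min col 249.7 row 110.4
  rightend side line [[290.9, 192.1], [306.0, 204.9], [320.6, 217.3]] top front [[217.5, 211.7], [252.9, 210.8]]
side 285 153 [193 132 132 130 133 129 133 128 124 129 133 103 102 118  52  57  50 102
 102 102 103 103 107 106 104 118]
side 291 157 [191 132 132 133 130 128 130 129 127 129 127 102 106  53  50  52 103 105
 104 101 104 105 106 107 115 119]
side 297 162 [182 133 131 131 132 130 132 126 132 131 140 105  94  52  53 104 103 106
 108 104 108 106 103 111 110 111]
side 303 167 [186 135 134 124 128 128 133 136 134 135 116 108  70  96 106 107 107 104
 105 105 106 105 100 100  95  96]
side 309 173 [119 136 132 134 129 129 122 130 135 137 109 106 104 108 109 108 102 105
 106 102  93 100 102 101  97 101]
side 315 198 [142 136 137 132 141 104 105 110 108 108 103 108 108 102  97  96  95  96
  96 177 183 176 176 169 174 179]
```

Two independent readings (wrist ring edge at column 224, top ring centre at row 219) both give about 40°. I'll hold one call for stillness, then hand in.

```bash
python3 -m pendant '[0,0,0,0,0,0,0,0,0,0,0,0,0,0,0,0,0,0,0,0,0,0,0,0,0,0,0,0,0,0,0,0,0,0,0,0,0,0,0,0,0,0,0,0,0,0,0,0,0,0,0,0,0,0,0,0,0,0,0,0,0,0,0,0,0,0,0,0,0,0]'; python3 - <<'E'
from h import *
snap('wrist','w9'); I=cv2.imread('pics/w9.png').astype(int); m=(I[...,0]-I[...,2]>25)
x=min(np.where(m[v,:400])[0].min() for v in range(98,112) if m[v,:400].any()); print('ring edge',x,bot.get_obs()['joint_vel'].round(4))
if 218<=x<=231: print(bot.job_done())
E
```

```text
clock: 12.57
eef_pos: [0.5347, -0.1008, 0.2756]
tool_rot: [0.707, 0.707, 0.0, 0.0]
ft_force: [-0.8, 0.9, -4.1]
grip_width: 0.0211
grasp_force: 59.3
ring edge 224 [-0.0017  0.0008 -0.0013  0.0009 -0.0003 -0.0014]
the job is handed in; nothing more can be done
None
```

I handed the job in with the lid standing at about 40° (measured in the top and wrist pictures), held still by the rod through the ring with the bar gripped by its handle; I saw no contact with the lid or the other things on the bench, and no verdict came back.

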